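# Clear the balance pan and hold the check weight over it

### The job

Using the scraper block, sweep the three broken chips off the balance pan onto the worktop (do not touch the chips with the gripper's fingers), then set the scraper down on the worktop clear of the balance. Pick up the brass check weight, lift it over the row of three bottles and bring it to a stop upright above the ring marked at the centre of the pan, about one centimetre above the pan and not touching it. Finish while still holding the weight there, and leave the three bottles standing where they are.

Things in the scene. Friction and masses are not known exactly. Their poses are not given: they have to be found in the camera images.
- balance: Low white balance, fixed. Origin on the worktop under the pan centre, axes along the pan edges. Flat rimless square steel pan 120 x 120 mm, top 36 mm above the worktop, on a body 104 mm square. A display nose, 22 mm high, reaches 89 mm out on the -x side (roughly towards the robot); the other sides are plain. Free worktop beyond the +x edge for chips to fall on.
- pan_center (a point): Centre of the pan's top face, 36 mm above the worktop, marked by a thin dark ring 36 mm across, flush with the pan. Axes as the balance's.
- chip_0: Loose angular chip of broken fired clay, about 19 x 15 mm and 8 mm thick, 12 g. Origin at the centre of its underside. The chips start flat on the pan, centres at x -8 to 30 mm and y within 30 mm of the pan's centre in the balance's frame.
- chip_1: Loose angular chip of broken fired clay, about 19 x 15 mm and 8 mm thick, 12 g. Origin at the centre of its underside. The chips start flat on the pan, centres at x -8 to 30 mm and y within 30 mm of the pan's centre in the balance's frame.
- chip_2: Loose angular chip of broken fired clay, about 19 x 15 mm and 8 mm thick, 12 g. Origin at the centre of its underside. The chips start flat on the pan, centres at x -8 to 30 mm and y within 30 mm of the pan's centre in the balance's frame.
- scraper: Loose grey scraper, 90 g, standing on its foot, beyond the bottles; swaps places with the weight. Origin at underside centre. Block 24 (x) by 90 (y) by 22 mm high; on it a central grip rib 14 mm thick (x), 50 mm long (y), from 22 to 58 mm above the underside. Grip across the 14 mm; push with either 90 mm side. Starts with y within 0.35 rad of world y.
- weight: Loose brass check weight, about 0.2 kg: an upright round body 28 mm in diameter and about 30 mm tall, drawn in to a knob 16 mm across; 46 mm tall in all. Origin at the centre of its underside, z up its axis. It can be gripped across the body. Starts upright on the worktop beyond the bottles.
- bottle_0: Loose closed small round bottle, 52 mm in diameter, 103 mm tall, 0.1 kg; origin at the centre of its underside. One of a row of three that runs away from the robot, between the balance and the place where weight and scraper stand. Leave alone.
- bottle_1: Loose closed small round bottle, 52 mm in diameter, 103 mm tall, 0.1 kg; origin at the centre of its underside. One of a row of three that runs away from the robot, between the balance and the place where weight and scraper stand. Leave alone.
- bottle_2: Loose closed small round bottle, 52 mm in diameter, 103 mm tall, 0.1 kg; origin at the centre of its underside. One of a row of three that runs away from the robot, between the balance and the place where weight and scraper stand. Leave alone.

How it is judged (in metres and radians):
On the way, in this order (a step that is already met when the one before it is completed fails the run):
1. the scraper is held over the balance pan (contact force between the fingers and scraper above 1 N and horizontal distance between scraper and pan_center below 0.09 m and height (world z) of scraper above 0.03 m), for 0.1 s.
2. all three chips are off the pan and down on the worktop, the scraper still in the gripper (height (world z) of chip_0 between -0.01 and 0.022 m and height (world z) of chip_1 between -0.01 and 0.022 m and height (world z) of chip_2 between -0.01 and 0.022 m and contact force between the fingers and scraper above 1 N), for 0.2 s.
3. the scraper is set down on the worktop, clear of the balance and let go (height (world z) of scraper between -0.01 and 0.035 m and contact force between the fingers and scraper below 0.1 N and horizontal distance between scraper and pan_center above 0.1 m and linear speed of scraper below 0.03 m/s), for 0.2 s.
4. the weight is held higher than the bottles (underside above 104 mm) (height (world z) of weight above 0.104 m and contact force between the fingers and weight above 1 N), for 0.1 s.
At the end, for the whole second after the job is handed in: Weight held still, upright within 0.15 rad, underside 3-20 mm above the pan, within 10 mm of its centre, touching only the fingers; chips on the worktop (below 22 mm); scraper let go on the worktop, over 100 mm from the pan centre; bottles upright within 30 mm of their starts (horizontal distance between weight and pan_center below 0.01 m and z of weight in the frame of pan_center between 0.003 and 0.02 m and angle between weight's own z axis and vertical below 0.15 rad and linear speed of weight below 0.02 m/s and contact force between the fingers and weight above 1 N and contact force between weight and balance below 0.05 N and height (world z) of chip_0 between -0.01 and 0.022 m and height (world z) of chip_1 between -0.01 and 0.022 m and height (world z) of chip_2 between -0.01 and 0.022 m and height (world z) of scraper between -0.01 and 0.035 m and contact force between the fingers and scraper below 0.1 N and horizontal distance between scraper and pan_center above 0.1 m and distance of each of bottle_0, bottle_1, bottle_2 from where it was at the start of the episode below 0.03 m and angle between each of bottle_0, bottle_1, bottle_2's own z axis and vertical below 0.2 rad); the arm keeps its last pose, push and grip.
It fails at once if the fingers touch a chip (contact force between the fingers and chip_0 above 0.5 N or contact force between the fingers and chip_1 above 0.5 N or contact force between the fingers and chip_2 above 0.5 N).
It fails at once if a bottle is shifted or tipped (distance of any of bottle_0, bottle_1, bottle_2 from where it was at the start of the episode above 0.03 m or angle between any of bottle_0, bottle_1, bottle_2's own z axis and vertical above 0.3 rad).
It also fails if it takes over 64 s, if anything falls off the work surface, if the arm or the gripper's body presses on something with over 40 N, if the wrist force passes 120 N, or if a joint passes its speed limit or range.

### The arm

A 6-joint arm with a two-finger parallel gripper is mounted at the origin on a cart in front of the work surface, level with it; the furniture and walls round the work are solid. World frame = base frame: x ahead of the robot, y to its left, z up, the work surface at z = 0. Lengths are in mm, angles in rad, forces in N, time in s.
With the tool pointing down it reaches from about 325 to 875 mm from the base axis. Payload 4.4 kg.
Tool frame: the origin (TCP) lies on the centre line of the jaws, within the pads' length; the fingertips stand ahead of it and the grasp point (between the pads) lies 6 mm ahead of it (ctrl.tcp_to_tips is the z of the fingertips in the tool frame, in mm); z points along the fingers, y is the line along which they close (so a half turn about z gives the same grasp; the last joint's range is limited). The gripper opens to 85 mm and grips with 20 to 120 N. Pads are 22 mm wide; open, the fingers measure 114 mm over their backs; the gripper's body (76 mm by 85 mm) begins 54 mm behind the grasp point. The pads swing forward as they close: fully open they stand 13 mm farther back than shut.
Start: joints at [-1.385, 0.207, 1.542, -0, 1.393, -0.15], TCP at [189.464, -542.891, 256.282] pointing down, gripper open.
Joint ranges: [-2.73, 2.73], [-0.86, 2.22], [0.23, 2.46], [-1.11, 4.25], [0.08, 2.63], [-2.82, 2.82]. Speed limits (rad/s): [2.79, 2.79, 3.14, 3.14, 3.14, 3.14].

### API

Orientations are given as a 3x3 rotation matrix whose columns are the frame's x, y, z axes.
In Python, from plant import ctrl, sensors, optics gives the robot as it stands. Calls block until the motion is done:
- ctrl.move_ptp(position, orientation): joint-space move of the TCP to a pose.
- ctrl.move_l(position, rot=None, vel=150, threshold=None): straight line of the TCP; rot=None keeps the orientation; vel is the mean speed in mm/s. With threshold (N) it stops when the force on the tool has changed by that much, and returns True; else False.
- ctrl.set_joints(angles): joint-space move.
- ctrl.gripper_to(opening, force=None): finger opening in mm; force is the grip in N (None keeps the last); returns when the fingers have stopped.
- ctrl.hold(seconds).
- ctrl.solve_ik(position, orientation): joint angles nearest the present ones, or None.
- sensors.read_state(): the state.
- optics.grab_frame(name): name is "scene" or "top" or "wrist"; returns (picture, depth): 384x512x3 uint8, red, green, blue; 384x512 float32, mm along the optical axis (not along the pixel's ray), 0 where there is no reading.
- optics.camera_params(name): a dict with "mtx" (3x3 intrinsics, pixels), "R" (3x3) and "t" (3): a world point X has camera coordinates R X + t; the wrist camera has in their place "T_tool_cam" (4x4, takes a point from camera to tool coordinates, whose origin is the TCP and whose axes are the flange's). Camera axes: x right, y down, z forward; pixel columns grow to the right and rows downward; lengths in mm; the calibration is good to about 2 mm. The wrist camera is an equidistant fisheye: a pixel r from the principal point sees the ray r / f radians off the axis. A picture is of the moment at which its call begins: read the wrist's pose just before it. camera_params takes no time and is no camera call.
A pose or a line that the arm cannot do raises ctrl.MotionError and nothing moves.
- ctrl.finish_job(): hands the job in; it is judged then, once.
The state is a dict: "t": time; "q": joint angles; "qvel": joint speeds; "tau": joint torques, N m; "eef_pos": TCP position; "eef_rot": TCP orientation; "force": force on the tool from outside, world axes, zero at the start; "wrist_torque": the same for the moment, N m; "grip_width": finger opening in mm; "grasp_force": force on a finger pad.
Only numpy, scipy, OpenCV 4.12 (cv2) and the standard library are available. Lean on these libraries where they do the work, as an engineer would, in place of code of your own. Each camera call takes 0.05 s, during which the arm holds its last target. There are 200 camera calls.

## Working session

There is one attempt and no reset: what is moved stays moved. The work goes in short steps, each a Python script; the robot and the scene stay as the last script left them, time stands still between calls to the robot, and variables do not carry over. Pictures are saved under pics/ and viewed, at most 10 in all, crops included, and the job is handed in when it is done.

```bash
ls; mkdir -p pics; python3 - <<'E'
from plant import ctrl,sensors,optics
import cv2,numpy as np
s=sensors.read_state();print(s['t'],s['eef_pos'],s['eef_rot'],ctrl.tcp_to_tips)
for n in('top','scene'):
    p,d=optics.grab_frame(n);cv2.imwrite(f'pics/{n}0.png',cv2.resize(p[:,:,::-1],(800,600)))
    np.savez(f'{n}0.npz',p=p,d=d,**optics.camera_params(n));c=optics.camera_params(n);print(n,c)
E
```

```text
pics
0.0 [ 189.33453917 -542.18228469  255.09779962] [[ 9.44148475e-01  3.29520054e-01 -4.36759301e-04]
 [ 3.29520170e-01 -9.44145790e-01  2.27689859e-03]
 [ 3.37919292e-04 -2.29365133e-03 -9.99997312e-01]] 25.0
top {'mtx': array([[373.311149  ,   0.        , 258.06698298],
       [  0.        , 373.311149  , 197.57482883],
       [  0.        ,   0.        ,   1.        ]]), 'R': array([[ 5.02851640e-04, -9.99989648e-01, -4.52232150e-03],
       [-9.95744752e-01, -8.39621745e-05, -9.21541240e-02],
       [ 9.21527903e-02,  4.54941775e-03, -9.95734486e-01]]), 't': array([-229.44308112,  536.57321921,  853.75828957])}
scene {'mtx': array([[429.68830543,   0.        , 257.71590139],
       [  0.        , 429.68830543, 191.59399147],
       [  0.        ,   0.        ,   1.        ]]), 'R': array([[ 0.54187085, -0.84029193,  0.01689545],
       [-0.3212648 , -0.22566316, -0.91970923],
       [ 0.77663692,  0.49293571, -0.39223651]]), 't': array([-499.79762411,  188.76082499,  616.2771939 ])}
```

View pics/top0.png

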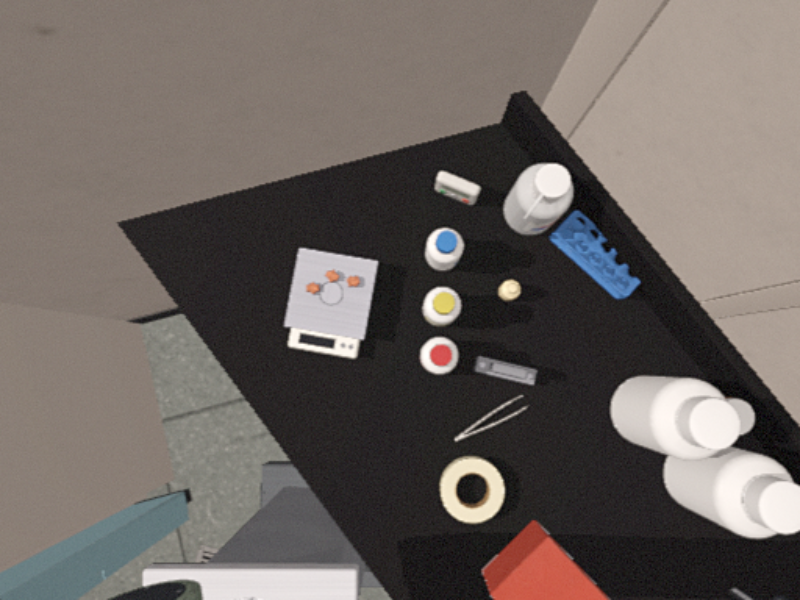

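View pics/scene0.png

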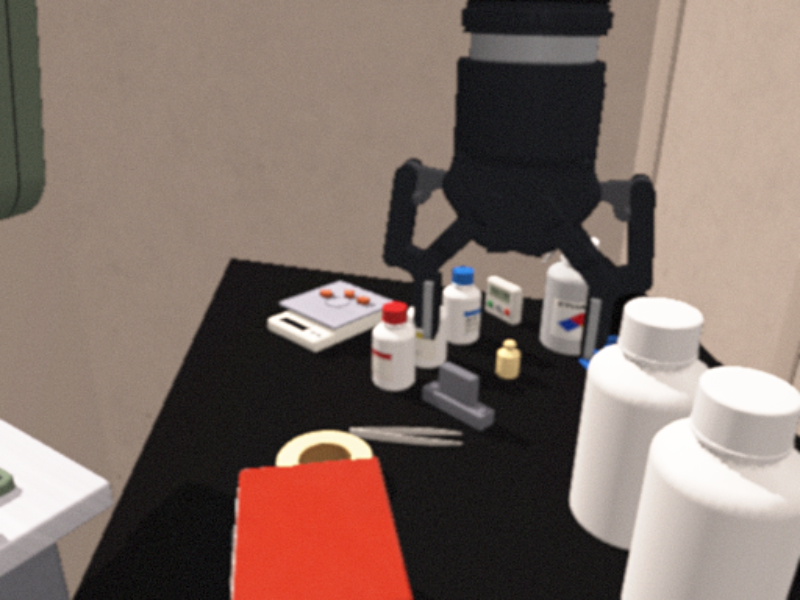

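The top view shows the pan at about (330,293), chips at (313,287), (333,275) and (354,281), the weight at (510,290), the scraper at (505,370), and bottles at (445,248), (442,305) and (440,355). The nose is below the pan. I'll enlarge a crop to measure.

```bash
python3 - <<'E'
import cv2,numpy as np
p=np.load('top0.npz')['p'][:,:,::-1]
cv2.imwrite('pics/c1.png',cv2.resize(p[145:245,175:260],None,fx=6,fy=6,interpolation=cv2.INTER_CUBIC))
cv2.imwrite('pics/c2.png',cv2.resize(p[140:255,262:355],None,fx=5,fy=5,interpolation=cv2.INTER_CUBIC))
E
```

```text
(no output)
```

View pics/c1.png

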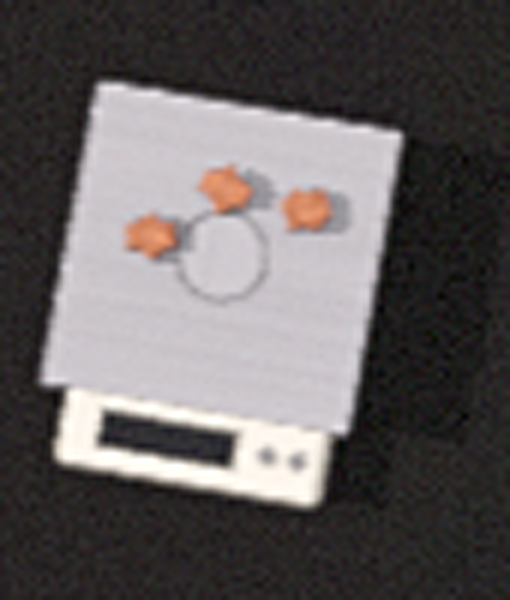

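View pics/c2.png

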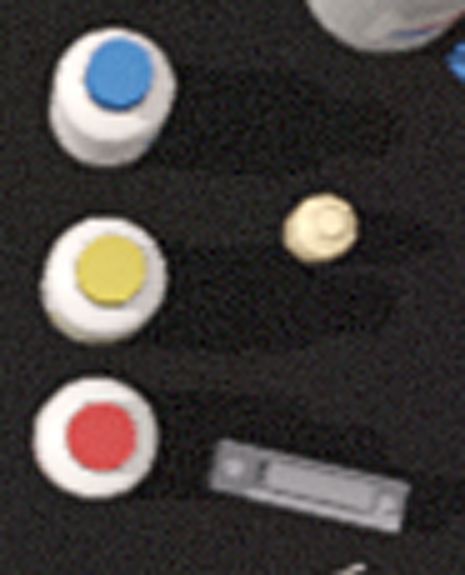

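```bash
cat > m.py <<'E'
import numpy as np
def load(f='top0.npz'):
    return np.load(f)
def pix2w(D,u,v,z):
    R,t,K=D['R'],D['t'],D['mtx'];o=-R.T@t;r=R.T@np.linalg.inv(K)@[u,v,1.]
    return o+r*(z-o[2])/r[2]
def cloud(D):
    d=D['d'];v,u=np.mgrid[:d.shape[0],:d.shape[1]]
    c=np.stack([u,v,np.ones_like(u)],-1)@np.linalg.inv(D['mtx']).T*d[...,None]
    return (c-D['t'])@D['R']
E
python3 - <<'E'
from m import *
import cv2
np.set_printoptions(precision=1,suppress=True)
D=load()
f=lambda x,y,z:pix2w(D,175+(x+.5)/6-.5,145+(y+.5)/6-.5,z)
g=lambda x,y,z:pix2w(D,262+(x+.5)/5-.5,140+(y+.5)/5-.5,z)
c=np.array([f(*q,36) for q in[(97,83),(402,131),(350,434),(41,385)]])
print(c,np.linalg.norm(c-np.roll(c,1,0),axis=1),'mean',c.mean(0),'ring',f(222,256,36))
fx=(c[0]+c[1]-c[2]-c[3])/2;fy=(c[0]+c[3]-c[1]-c[2])/2
a1=np.arctan2(fx[1],fx[0]);a2=np.arctan2(-fy[0],fy[1]);print('yaw',a1,a2)
a=(a1+a2)/2;Rb=np.array([[np.cos(a),-np.sin(a)],[np.sin(a),np.cos(a)]])
for q in[(151,236),(226,188),(306,209)]:print('chip',(f(*q,44)[:2]-c.mean(0)[:2])@Rb)
for n,q,z in[('knob',(332,220),46),('sh',(320,228),24),('blue',(121,72),103),('yel',(111,270),103),('red',(101,436),103)]:print(n,g(*q,z))
P=cloud(D)
print('scraper outline top corners z22',[g(*q,22)[:2] for q in[(220,438),(409,483)]])
for n,(x0,x1,y0,y1),lo,hi in[('rib',(205,415,430,540),50,66),('blk',(205,415,430,540),14,30),('weight',(275,365,190,270),38,55),('wbody',(275,365,190,270),8,55),('pan',(0,0,0,0),30,40)]:
    S=P[165:215,190:235] if n=='pan' else P[140+y0//5:140+y1//5,262+x0//5:262+x1//5]
    S=S.reshape(-1,3);S=S[(S[:,2]>lo)&(S[:,2]<hi)]
    if len(S):
        r=cv2.minAreaRect(S[:,:2].astype(np.float32));print(n,len(S),S.mean(0),np.median(S[:,2]),r)
E
```

```text
[[ 627.8  -71.4   36. ]
 [ 608.7 -190.7   36. ]
 [ 490.7 -171.3   36. ]
 [ 509.5  -51.8   36. ]] [119.8 120.8 119.7 120.9] mean [ 559.2 -121.3   36. ] ring [ 559.7 -121.1   36. ]
yaw -0.16397316535728163 -0.15738000787991532
chip [ 2.9 27.4]
chip [25.9  2.1]
chip [ 22.8 -29.7]
knob [ 566.9 -390.2   46. ]
sh [ 566.  -388.5   24. ]
blue [ 624.  -289.6  103. ]
yel [ 537.9 -284.8  103. ]
red [ 467.  -280.1  103. ]
scraper outline top corners z22 [array([ 467.3, -340.5]), array([ 446.4, -428.4])]
rib 142 [ 445.5 -381.9   57.6] 57.91978567595465 ((445.5260314941406, -382.2169494628906), (49.78510284423828, 13.957887649536133), 76.9336929321289)
blk 249 [ 445.8 -379.1   21.9] 22.064822714703293 ((445.52734375, -382.4870300292969), (89.83349609375, 24.03341293334961), 76.56929779052734)
weight 36 [ 566.4 -390.5   44.1] 43.76096721857934 ((566.2694091796875, -390.7093200683594), (13.100744247436523, 13.534622192382812), 45.976768493652344)
wbody 130 [ 565.1 -388.2   32.8] 31.803751549578813 ((566.2865600585938, -389.55120849609375), (27.32209587097168, 25.923892974853516), 0.7332305908203125)
pan 2007 [ 554.6 -123.    36.3] 36.36333970363236 ((554.8521728515625, -121.8145751953125), (115.6102523803711, 103.39964294433594), 0.349960595369339)
```

```bash
cat >> m.py <<'E'
from plant import ctrl,sensors,optics
np.set_printoptions(precision=1,suppress=True)
def rot(a):
    y=np.array([np.cos(a),np.sin(a),0]);z=np.array([0,0,-1.]);return np.stack([np.cross(y,z),y,z],1)
def st(m=''):
    s=sensors.read_state();print(m,'t%.1f'%s['t'],s['eef_pos'],'F',s['force'],'w%.1f g%.1f'%(s['grip_width'],s['grasp_force']),'q6 %.2f'%s['q'][5]);return s
PAN=np.array([559.4,-121.2]);YAW=-0.16
ex=np.array([np.cos(YAW),np.sin(YAW)]);ey=np.array([-ex[1],ex[0]])
def pan(x,y,z):return [*(PAN+x*ex+y*ey),z]
SC=[445.5,-382.3];SY=-0.232;W=[566.3,-389.8]
E
python3 - <<'E'
from m import *
ctrl.move_ptp([*SC,220],rot(SY));st('above')
ctrl.gripper_to(50,50)
ctrl.move_l([*SC,75],vel=150)
print(ctrl.move_l([*SC,52],vel=50,threshold=8));st('down')
ctrl.gripper_to(5,60);st('grip')
ctrl.move_l([*SC,60],vel=40);st('lift')
ctrl.move_l([*SC,200],vel=150);st('up')
E
```

```text
above t1.3 [ 444.9 -383.2  220.2] F [0.9 0.  0.2] w85.1 g0.0 q6 -0.62
False
down t3.4 [ 445.4 -382.1   51.6] F [ 0.4 -0.4  0.7] w50.2 g0.0 q6 -0.62
grip t3.9 [ 445.6 -382.5   52.2] F [-0.7 -0.3  0.4] w13.2 g61.1 q6 -0.62
lift t4.2 [ 445.8 -382.6   60.5] F [-0.7  0.2 -0.9] w13.6 g61.0 q6 -0.62
up t5.3 [ 444.9 -381.6  198.7] F [-0.7 -0.2 -0.6] w13.2 g61.0 q6 -0.62
```

```bash
python3 - <<'E'
from m import *
import cv2
R=rot(YAW)
ctrl.move_l([*SC,200]);ctrl.move_l(pan(-36,-1,200),R,vel=180);st('over')
ctrl.move_l(pan(-36,-1,105),vel=120)
print(ctrl.move_l(pan(-36,-1,90),vel=30,threshold=5));st('low')
p,d=optics.grab_frame('scene');cv2.imwrite('pics/s1.png',cv2.resize(p[150:250,150:300,::-1],None,fx=5,fy=5))
E
```

```text
over t7.2 [ 523.6 -117.2  200. ] F [-0.2  0.2 -0.5] w12.9 g61.0 q6 -0.22
False
low t8.8 [ 523.6 -116.4   89.8] F [-0.2 -0.1 -1.4] w13.0 g61.0 q6 -0.22
```

View pics/s1.png

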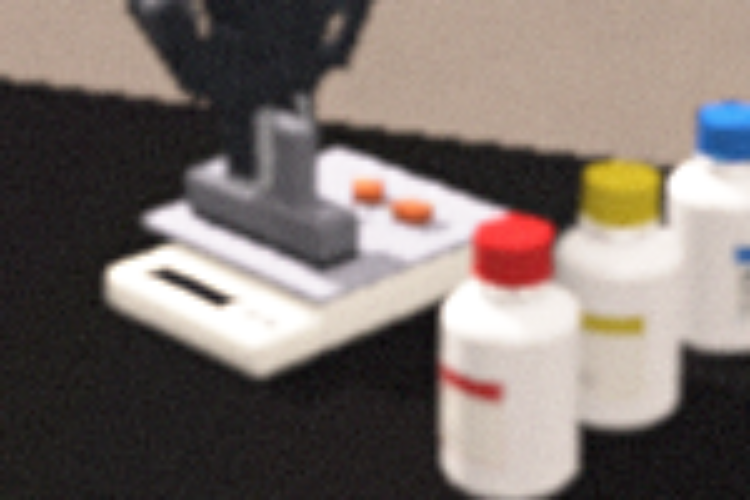

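The scraper sits level just above the pan, behind the chips: two are visible at (368,190) and (412,210), and the third is hidden behind the block. Next is the sweep.

```bash
python3 - <<'E'
from m import *
import cv2
print(ctrl.move_l(pan(70,-1,90),vel=45,threshold=20));st('swept')
ctrl.hold(.4)
ctrl.move_l(pan(30,-1,200),vel=150)
ctrl.move_l([*(SC+np.array([0,0])),220],rot(SY),vel=200);st()
p,d=optics.grab_frame('top');np.savez('top1.npz',p=p,d=d,**optics.camera_params('top'))
D=load('top1.npz');P=cloud(D)
m=cv2.inRange(p,(130,50,30),(255,150,110));m[:, :170]=0;m[:,262:]=0;m[:90]=0;m[245:]=0
n,l,s,c=cv2.connectedComponentsWithStats(m)
for i in range(1,n):
    if s[i,4]>5:q=P[l==i];print(s[i,4],c[i],q.mean(0),'zmax',q[:,2].max(),'bal',(q.mean(0)[:2]-PAN)@np.stack([ex,ey],1))
cv2.imwrite('pics/c3.png',cv2.resize(p[110:240,170:270,::-1],None,fx=4,fy=4))
E
```

```text
False
swept t11.4 [ 628.2 -133.3   90. ] F [ 0.4 -0.4 -0.5] w13.1 g60.9 q6 -0.18
 t14.3 [ 445.9 -381.4  219.8] F [ 0.   0.1 -0.6] w13.2 g60.9 q6 -0.62
15 [203.8 155.5] [641.2 -97.3   5.3] zmax 10.117354144018499 bal [76.9 36.7]
23 [220.7 157.2] [ 636.8 -138.5    5.8] zmax 9.620061273072825 bal [79.2 -4.8]
22 [231.7 159.7] [ 630.6 -165.2    6. ] zmax 9.637697923934683 bal [ 77.3 -32.1]
```

View pics/c3.png

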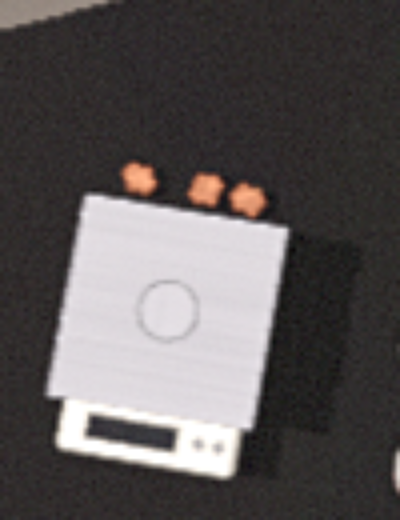

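All three chips lie flat on the worktop beyond the +x edge, at crop (139,180), (206,189) and (248,199), and the pan is clear. Now I'll set the scraper down and check the clearance around the weight.

```bash
python3 - <<'E'
from m import *
ctrl.move_l([*SC,65],vel=150)
print(ctrl.move_l([*SC,51.5],vel=20,threshold=6));st('down')
ctrl.gripper_to(50);st('open')
ctrl.move_l([*SC,80],vel=60);ctrl.move_l([*SC,220],vel=200);st()
P=cloud(load()).reshape(-1,3);P=P[P[:,2]>5]
d=P[:,:2]-W;r=np.hypot(*d.T);b=np.degrees(np.arctan2(d[:,1],d[:,0]))
for a in range(-180,180,20):
    k=(b>=a)&(b<a+20)&(r>22)&(r<170)
    if k.any():i=r[k].argmin();print(a,'r%.0f'%r[k][i],P[k][i],'zmax',P[k][:,2].max())
E
```

```text
True
down t16.2 [ 445.4 -382.1   52.3] F [ 0.9 -0.2  3.8] w13.3 g61.6 q6 -0.62
open t16.6 [ 444.4 -381.    51. ] F [ 1.1 -0.6  0.1] w49.5 g0.0 q6 -0.62
 t18.1 [ 444.8 -381.5  218.4] F [ 0.3  0.6 -0.5] w50.3 g0.0 q6 -0.62
-180 r60 [ 506.1 -391.8    5.2] zmax 64.42531490753369
-160 r61 [ 510.9 -415.7    5.5] zmax 5.507818708643609
-100 r134 [ 589.2 -522.2   30.5] zmax 38.53161552993486
-80 r112 [ 621.7 -486.7   34.8] zmax 103.32999020583155
-60 r106 [ 637.9 -467.9   36.7] zmax 104.87229073076793
-40 r85 [ 637.2 -437.5    5.3] zmax 157.05089191094206
-20 r84 [ 649.9 -395.   130.9] zmax 156.61383059642387
0 r111 [ 677.8 -389.6   83.6] zmax 112.19444084342051
20 r97 [ 647.  -335.8    5.8] zmax 62.2476103943296
40 r90 [ 613.3 -312.7   67.1] zmax 105.80669359879307
60 r90 [ 608.2 -310.2   17.5] zmax 107.26137474014092
80 r85 [ 553.9 -305.3   70.2] zmax 104.44325286466096
100 r82 [ 547.4 -309.9   67.3] zmax 106.5542263604778
120 r123 [ 480.3 -302.5   69.9] zmax 106.13950686857928
140 r109 [ 465.4 -348.3   23. ] zmax 76.39003405576044
160 r107 [ 463.1 -360.6   18.2] zmax 61.1811197378852
```

```bash
python3 - <<'E'
from m import *
import cv2
R=rot(YAW)
ctrl.move_l([*W,220],R,vel=150)
ctrl.gripper_to(56,40)
ctrl.move_l([*W,60],vel=130)
print(ctrl.move_l([*W,30],vel=40,threshold=8));st('down')
ctrl.gripper_to(15,60);s=st('grip')
ctrl.move_l([*W,40],vel=30);st('lift')
ctrl.move_l([*W,220],vel=130);st('up')
ctrl.move_l(pan(0,0,220),vel=150);st('over')
ctrl.move_l(pan(0,0,105),vel=100)
ctrl.move_l(pan(0,0,84),vel=30);st('low')
p,d=optics.grab_frame('scene');cv2.imwrite('pics/s2.png',cv2.resize(p[150:260,150:350,::-1],None,fx=4,fy=4))
E
```

```text
False
down t21.6 [ 566.5 -389.9   30.2] F [ 0.6 -0.2 -0.2] w56.0 g0.0 q6 -0.57
grip t21.9 [ 566.6 -390.1   30.7] F [-0.8  0.2  3.8] w25.3 g59.6 q6 -0.57
lift t22.4 [ 566.3 -389.7   40. ] F [-0.5 -0.5 -2.6] w25.6 g59.0 q6 -0.57
up t24.0 [ 565.7 -389.3  218.5] F [ 0.5 -0.1 -1.9] w25.3 g59.0 q6 -0.57
over t25.9 [ 559.5 -122.   220. ] F [ 0.1  0.1 -1.5] w25.4 g59.0 q6 -0.20
low t28.1 [ 559.5 -121.3   84.1] F [-0.4  0.5 -3. ] w25.6 g59.0 q6 -0.20
```

View pics/s2.png

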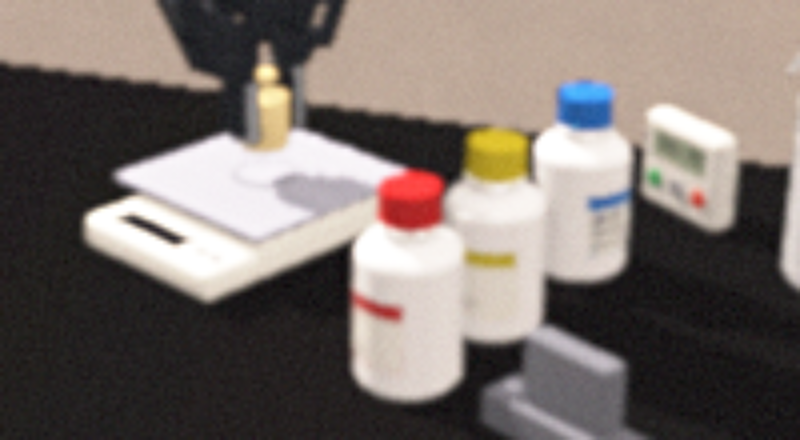

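The weight hangs upright above the ring at (268,110), and the bottles and scraper are in place. The grip reading of 25.4 mm is narrower than the 28 mm body, so I'll check the weight's pose with depth.

```bash
python3 - <<'E'
from m import *
import cv2
for n in('scene','top'):
    p,d=optics.grab_frame(n);np.savez(n+'2.npz',p=p,d=d,**optics.camera_params(n))
    D=load(n+'2.npz');P=cloud(D);D0=load(n+'0.npz');P0=cloud(D0)
    for tag,Q,c,off,z0 in(('start',P0,np.array(W),np.array(W),0),('now',P,PAN,PAN,54)):
        k=(np.hypot(Q[...,0]-c[0],Q[...,1]-c[1])<22)&(Q[...,2]>z0+2)&(Q[...,2]<z0+55)
        img=(D if tag=='now' else D0)['p'].astype(int);k&=(img[...,0]-img[...,2]>35)
        S=Q[k];print(n,tag,k.sum())
        if k.sum():
            print(' z',S[:,2].min(),S[:,2].max())
            for a in range(0,50,8):
                b=S[(S[:,2]>z0+a)&(S[:,2]<=z0+a+8)]
                if len(b)>2:print('  ',a,len(b),np.median(b[:,:2],0)-off,np.ptp((b[:,:2]-off)@np.array([.54,-.84])))
E
```

```text
scene start 283
 z 2.0913532973542885 46.93562168882074
   0 39 [-12.5  -5. ] 26.90823199858702
   8 48 [-11.9  -3.1] 25.50132748616025
   16 52 [-11.8  -4.5] 25.48585626718541
   24 73 [-9.8 -3.5] 27.11855752092486
   32 37 [-5.3 -1.2] 17.312900614836863
   40 34 [-4.4 -0.3] 13.76246676388337
scene now 158
 z 56.88867665968941 106.26968994659279
   0 18 [-9.7 -7.9] 18.58869172435606
   8 28 [ -4.5 -11. ] 14.190572235199522
   16 27 [ -6.1 -10.2] 14.539127852187217
   24 38 [-3.  -8.8] 16.012613836182773
   32 25 [-2.7 -3.9] 11.365227321962019
   40 18 [-1.2 -2.3] 9.60773495153099
   48 4 [-16.9  -7.4] 2.068116812051295
top start 138
 z 2.1632997539486754 48.08589228367549
   0 8 [-5.9 11.5] 20.107132747761508
   8 7 [-3.  10.3] 9.067044433743106
   16 8 [-10.    7.7] 11.568350232870873
   24 56 [-3.2  1.4] 27.46084160300816
   32 23 [-3.2  4.2] 24.92813103403151
   40 35 [-0.2 -0.4] 13.98268782243664
top now 0
```

```bash
python3 - <<'E'
from m import *
import cv2
ctrl.move_l(pan(0,0,77.5),vel=20);ctrl.hold(.3);st('final')
p,d=optics.grab_frame('scene');np.savez('scene3.npz',p=p,d=d,**optics.camera_params('scene'))
for f,c,z0 in(('scene0.npz',np.array(W),0),('scene3.npz',PAN,47)):
    D=load(f);Q=cloud(D);i=D['p'].astype(int)
    k=(np.hypot(Q[...,0]-c[0],Q[...,1]-c[1])<15)&(Q[...,2]>z0+35)&(Q[...,2]<z0+52)&(i[...,0]-i[...,2]>35)
    v,u=np.nonzero(k);print(f,len(u),u.min(),u.max(),v.min(),v.max(),'off',pix2w(D,(u.min()+u.max())/2,v.mean(),z0+41)[:2]-c,'z',Q[k][:,2].min(),Q[k][:,2].max())
cv2.imwrite('pics/s3.png',cv2.resize(p[155:205,190:240,::-1],None,fx=11,fy=11,interpolation=cv2.INTER_CUBIC))
E
```

```text
final t29.0 [ 559.5 -121.3   77.6] F [ 0.6 -0.8 -2.5] w25.3 g59.0 q6 -0.20
scene0.npz 45 322 329 218 224 off [-1.8  0.9] z 35.119271677809934 46.93562168882074
scene3.npz 25 214 219 169 174 off [ 1.5 -0.9] z 82.2220884269718 93.15459875165772
```

View pics/s3.png

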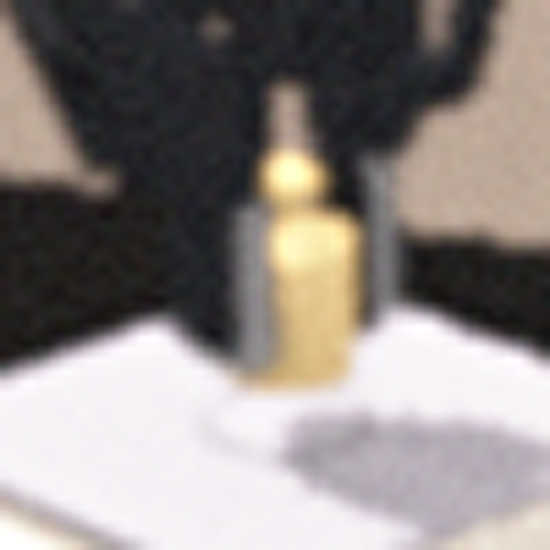

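The weight looks nearly upright at about (300,290), just above the ring. Its right edge leans slightly, so I'll measure the tilt against the starting picture.

```bash
python3 - <<'E'
from m import *
import cv2
ims=[load('scene3.npz')['p'].astype(float)]
for _ in range(8):ims.append(optics.grab_frame('scene')[0].astype(float))
def proj(D,X):
    c=D['R']@X+D['t'];q=D['mtx']@c;return q[:2]/q[2]
for f,c,z0,I in(('scene0.npz',np.array(W)+[-.0,0],0,None),('scene3.npz',PAN,47.5,np.mean(ims,0))):
    D=load(f);I=D['p'].astype(float) if I is None else I
    S=I[...,0]-I[...,2]; e=np.array([.545,-.838])
    t=proj(D,np.array([*(c+14*e),z0+28]));b=proj(D,np.array([*(c+14*e),z0+2]))
    tl=proj(D,np.array([*(c-14*e),z0+15]));print(f,'pred right edge',t,b,'left',tl)
    rows=np.arange(int(np.ceil(t[1]))+1,int(b[1])+1);E=[]
    for v in rows:
        x0=int(t[0]);s=S[v,x0-8:x0+7];h=(np.median(s[1:5])+np.median(s[-4:]))/2
        i=[j for j in range(4,len(s)-1) if s[j]>=h>s[j+1]][0];E.append(x0-8+i+(s[i]-h)/(s[i]-s[i+1]))
    m,k=np.polyfit(rows,E,1);print(np.round(E,1),'slope %.3f pred %.3f'%(m,(b[0]-t[0])/(b[1]-t[1])))
E
```

```text
scene0.npz pred right edge [332.8 226.5] [331.7 238. ] left [318.3 232.1]
[332.8 332.4 332.5 332.5 332.5 332.4 332.3 332.  332.  331.8] slope -0.090 pred -0.096
scene3.npz pred right edge [222.2 176.9] [222.3 187.6] left [209.8 182.1]
[222.5 222.4 222.4 222.4 222.4 222.4 222.3 221.9 221.6 221.4] slope -0.116 pred 0.017
```

```bash
python3 - <<'E'
from m import *
import cv2
c=optics.camera_params('wrist');print(c)
ims=[optics.grab_frame('wrist')[0].astype(float) for _ in range(6)]
I=np.mean(ims,0)
T=c['T_tool_cam'];K=c['mtx']
def pr(x):
    q=np.linalg.inv(T)@[*x,1];r=np.hypot(q[0],q[1]);th=np.arctan2(r,q[2]);return K[0,0]*th*q[0]/r+K[0,2],K[1,1]*th*q[1]/r+K[1,2]
for z in(-16,0,6,30):print(z,pr([0,0,z]),pr([14,0,z]),pr([-14,0,z]))
np.save('wr.npy',I);u,v=map(int,pr([0,0,10]));u0,v0=max(0,u-60),max(0,v-45)
print(u0,v0);cv2.imwrite('pics/w1.png',cv2.resize(I[v0:v0+90,u0:u0+120,::-1].astype(np.uint8),None,fx=6,fy=6,interpolation=cv2.INTER_CUBIC))
E
```

```text
{'mtx': array([[297.3,   0. , 256.9],
       [  0. , 297.3, 188. ],
       [  0. ,   0. ,   1. ]]), 'T_tool_cam': array([[  -0. ,   -0.9,   -0.3,   84.3],
       [   1. ,   -0. ,   -0. ,   -0.5],
       [   0. ,   -0.3,    0.9, -117.5],
       [   0. ,    0. ,    0. ,    1. ]])}
-16 (np.float64(258.2161690523352), np.float64(295.1916810599935)) (np.float64(258.2775120382317), np.float64(269.22549404045196)) (np.float64(258.1558781774385), np.float64(317.8725296739549))
0 (np.float64(258.091599764246), np.float64(274.14363568557974)) (np.float64(258.13543762350344), np.float64(249.41446474532935)) (np.float64(258.0470619331719), np.float64(296.2394920960407))
6 (np.float64(258.04989858514415), np.float64(267.18406048614173)) (np.float64(258.0886617973325), np.float64(242.96403288580143)) (np.float64(258.01007257905644), np.float64(288.98312955075244))
30 (np.float64(257.9058880531353), np.float64(243.464898653754)) (np.float64(257.9299085261052), np.float64(221.32532352820897)) (np.float64(257.88019183712197), np.float64(263.8696792242713))
198 217
```

View pics/w1.png

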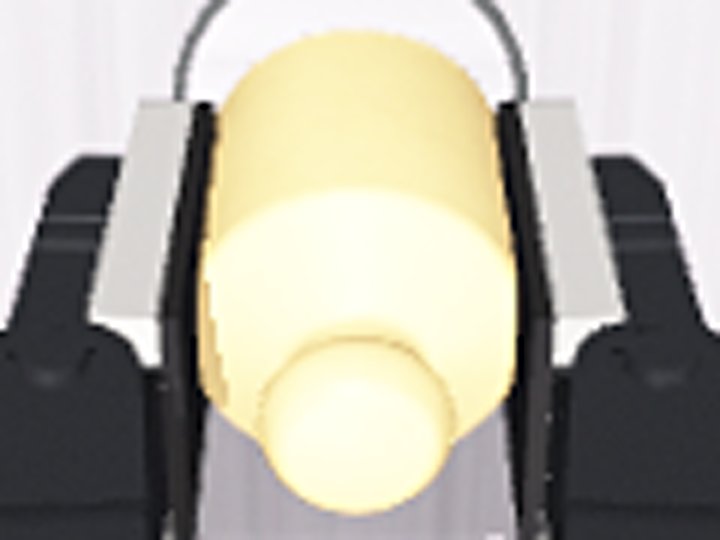

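The wrist view shows the weight square between the pads. Its underside front rim, at crop row 30, matches the upright prediction of 29. The shoulder and knob agree to within about 2 mm, so the tilt is small. It is centred left to right on the ring, with a visible gap below, so I'll hand in.

```bash
python3 - <<'E'
from m import *
st();print(ctrl.finish_job())
E
```

```text
t29.7 [ 559.4 -121.2   77.5] F [ 0.9 -0.1 -1.5] w25.1 g59.0 q6 -0.20
the job is handed in; nothing more can be done
None
```

I handed the job in at about 30 s, but the hand-in call didn't report a verdict: all three chips are off the pan on the worktop, the scraper is set down clear of the balance, and the bottles look undisturbed; the weight is held over the ring, about 11 mm above the pan and close to upright.

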